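Hold a slide carrier flush on the tilted viewing stage

TASK

Pick up the larger of the two slide carriers (aluminium plates with a black grip post), tilt it to match the sloped face of the viewing stage and, feeling for contact, press it gently flush on that face, centred over the round dark window and with its long side level, parallel to the stage's hinge. Finish while still gripping it and pressing it there: do not let go. Leave the tilt of the stage, the smaller carrier, the timer, the weigh boat and the loose collar as they are.

Things in the scene. Friction and masses are not known exactly. Their poses are not given: they have to be found in the camera images.
- carrier: Loose aluminium plate 60 x 80 x 6 mm (x by y), on its middle a square black grip post 16 x 16 mm, from 10 to 46 mm above the underside (24 mm square foot below it). Origin: centre of the underside; z up along the post, y along the longer side. About 0.12 kg; lies on the worktop to the robot's left. The larger carrier, to be used.
- carrier_small: Loose aluminium plate 40 x 48 x 6 mm (x by y), on its middle a square black grip post 16 x 16 mm, from 10 to 46 mm above the underside (24 mm square foot below it). Origin: centre of the underside; z up along the post, y along the longer side. The smaller carrier, not to be used; which of the two lies further left varies.
- stage: Fixed stage: dark steel base 150 x 150 x 12 mm, two hinge blocks in front, a clamp post with black knob at each side (63 mm high, 64 mm from the middle). On it a tilted face 110 x 110 x 10 mm. Origin: centre of the base's underside; x points away from the robot, towards the face's raised end; z up. The big bath stands behind, from x = 0.63 on: swing past it close to the robot.
- hinge (a point): Middle of the hinge line of the face: its low front edge, 55 mm in front of the base's centre and 45 mm above the worktop, along the base's y axis. The plane of the face's upper surface contains this line.
- face_centre (a point): Centre of the face's upper surface and of its round dark window (34 mm across), 55 mm up the slope from the hinge line. z: the face's outward normal, x up the slope, y along the hinge. The face rises away from the robot at 10 to 25 degrees, different each time, and stands stiffly (its hinge gives only above 5 N m). No ledge: only the gripper holds a carrier here.
- lab_timer: Small countdown timer lying on its back, 62 x 66 x 19 mm, origin at the centre of its underside. Bystander.
- weigh_boat: White square weighing boat, 82 x 82 x 18 mm, origin at the centre of its underside. Bystander.
- collar_1: Loose beige nylon ring, 47 mm across, 16 mm high, near the front edge of the worktop; origin at the centre of its underside. Bystander.
Mind the look-alikes: they are no part of the job. Leave any pink look-alike of the carrier alone.

How it is judged:
On the way, in this order (a step that is already met when the one before it is completed fails the run):
1. the larger carrier is lifted in the gripper (height (world z) of carrier above 0.03 m and contact force between the fingers and carrier above 1 N), for 0.1 s.
2. the held carrier touches the stage's face near its window (contact force between carrier and stage above 0.5 N and distance between carrier and face_centre below 0.045 m), for 0.05 s.
At the end, for the whole second after the job is handed in: The larger carrier is held in the gripper, flush on the face: parallel within 0.04 rad, gap under 2 mm, within 12 mm of the window's centre each way, long side along the hinge within 0.17 rad, pressed with 2 to 35 N, still. Face centre moved under 5 mm, the other loose things under 30 mm (angle between the z axis of carrier and the z axis of face_centre, either way round below 0.04 rad and angle between the y axis of carrier and the y axis of face_centre, either way round below 0.17 rad and z of carrier in the frame of face_centre between -0.002 and 0.002 m and x of carrier in the frame of face_centre between -0.012 and 0.012 m and y of carrier in the frame of face_centre between -0.012 and 0.012 m and contact force between carrier and stage between 2 and 35 N and contact force between the fingers and carrier above 1 N and linear speed of carrier below 0.02 m/s and distance of face_centre from where it was at the start of the episode below 0.005 m and distance of each of carrier_small, lab_timer, weigh_boat, collar_1 from where it was at the start of the episode below 0.03 m); the arm keeps its last pose, push and grip.
It fails at once if the stage is pressed with more than 60 N (contact force between carrier and stage above 60 N).
It fails at once if the face is pushed out of its set tilt (centre moved more than 8 mm) (distance of face_centre from where it was at the start of the episode above 0.008 m).
It fails at once if the smaller carrier, timer, weigh boat or loose collar is moved by more than 40 mm (distance of any of carrier_small, lab_timer, weigh_boat, collar_1 from where it was at the start of the episode above 0.04 m).
It also fails if it takes over 38 s, if anything falls off the work surface, if the arm or the gripper's body presses on something with over 40 N, if the wrist force passes 120 N, or if a joint passes its speed limit or range.

ROBOT

A 6-joint arm with a two-finger parallel gripper is mounted at the origin on a cart in front of the work surface, level with it; the furniture and walls round the work are solid. World frame = base frame: x ahead of the robot, y to its left, z up, the work surface at z = 0. Lengths are in m, angles in rad, forces in N, time in s.
With the tool pointing down it reaches from about 0.35 to 0.875 m from the base axis. Payload 4.2 kg.
Tool frame: the origin (TCP) lies midway between the tips of the shut fingers; the grasp point (between the pads) lies 19 mm behind it (ctrl.grip_depth is the distance from the TCP to the grasp point, in m); z points along the fingers, x is the direction in which the jaws open and shut, and the axes are right-handed (so a half turn about z gives the same grasp; the last joint's range is limited). The gripper opens to 85 mm and grips with 20 to 120 N. Pads are 22 mm wide; open, the fingers measure 114 mm over their backs; the gripper's body (76 mm by 85 mm) begins 54 mm behind the grasp point. The pads swing forward as they close: fully open they stand 13 mm farther back than shut.
Start: joints at [-1.029, 0.385, 0.008, 0, -1.194, -0.259], TCP at [0.174, -0.6, 0.231] pointing down, gripper open.
Joint ranges: [-3.14, 3.14], [-1.21, 2.06], [-1.07, 1.41], [-3.16, 2.05], [-2.99, -0.16], [-3.1, 3.1]. Speed limits (rad/s): [2.79, 2.79, 3.14, 3.14, 3.14, 3.14].

INTERFACE

Orientations are given as a unit quaternion [x, y, z, w].
In Python, from station import ctrl, vision, ticket, finder gives the robot as it stands.
- The arm moves only by the tool drive_tool, never from a script. Its argument "steps" is a list of rows, each a list of 5 numbers: the finger opening in cm, from 0 to 8.54, then the shift along the tool's x, y, z in cm, then the turn about the tool's z in degrees. In form: [[grip, x, y, z, yaw], ...]. A call has exactly 8 rows; each row is the pose to reach, as a shift and turn from the pose commanded when the call began, along the tool's axes at that moment; what a row does not reach only later rows make up. A row lasts 1/10 s, in which the tool goes at most 50 mm and 8.59 degrees, less where a joint would pass 70% of its speed; a pose out of reach is approached as far as the arm can. A call with a gripper value outside its range is refused whole. The fingers move at their own pace and stop on an object; "grip_force" is the grip in N (left out, the last holds). Time passes only in rows, so rows that repeat a pose let the fingers close, or fill a call up. It gives the time, the measured TCP pose, the force and the opening at its end, in the units of the state.
- ctrl.sense(): the state, without advancing time (a new reading comes with each control period).
- vision.read_camera(name): name is "scene" or "side" or "wrist"; returns a dict with "pixels" (384x512x3 uint8, red, green, blue), "intrinsics" (3x3 intrinsics, pixels), "k1" (the pictures are not rectified: a ray, as slopes to the right and down, at radius r is drawn at 1 + k1 r^2 times it, then the intrinsics apply), "R" (3x3) and "t" (3): a world point X has camera coordinates R X + t. Camera axes: x right, y down, z forward; pixel columns grow to the right and rows downward; lengths in m; the calibration is good to about 2 mm. A picture is of the moment at which its call begins. There is no depth.
- ticket.sign_off(): hands the job in, once; it reports no verdict.
Trained networks look in the newest picture that a camera, given by its name, has taken for a name from the list of things; names that differ only in an ending like _2 or _b are one class to them, and where a whole thing is asked for, a point or a joint stands for the part that bears it (a point fixed in the world has none). Each returns a list of dicts, best first, with "confidence" (0 to 1); they miss things now and then, are a little off and sometimes report something else, mostly with a low value. They report only what shows in the picture. A call takes as long as a camera call. They do not tell look-alikes from the thing itself.
- finder.search_frame(camera, label): "at" ([x, y, z] in m, in world coordinates, good to about 4 mm: the middle of the surface that is visible of it).
- finder.silhouettes(camera, label): "region" (384x512 bool, what is visible of it).
- finder.spot_point(camera, label): "at" ([x, y, z] in m, in world coordinates, good to about 4 mm: a listed point, or the origin of a listed thing).
The state is a dict: "clock": time; "q": joint angles; "qd": joint speeds; "effort": joint torques, N m; "tcp_pos": TCP position; "eef_rot": TCP orientation; "ft_force": force on the tool from outside, world axes, zero at the start; "wrist_torque": the same for the moment, N m; "grip_width": finger opening in m.
Only numpy, scipy, OpenCV 4.12 (cv2) and the standard library are available. Lean on these libraries where they do the work, as an engineer would, in place of code of your own. Each camera call takes 0.05 s, during which the arm holds its last target.

## Working session

There is one attempt and no reset: what is moved stays moved. The work goes in short steps, Python scripts to look and compute and a tool call to move; the robot and the scene stay as the last step left them, time stands still between calls to the robot, and variables do not carry over. Pictures are saved under pics/ and viewed, and the job is handed in when it is done.

Besides the shell and the picture viewer there is one more tool, called after "Emit:" as a command line: name --pt "numbers of a row" for each row, then --argument value for the rest. drive_tool: Moves the arm, as the interface text tells. Its arguments: {"type":"object","properties":{"steps":{"type":"array","items":{"type":"array","items":{"type":"number"}}},"grip_force":{"type":"number"}},"required":["steps"]}

```bash
mkdir -p pics
cat > h.py <<'E'
import numpy as np, cv2
from station import ctrl, vision, ticket, finder
def snap(n,f,crop=None,s=1):
    d=vision.read_camera(n); im=d["pixels"][:,:,::-1].copy()
    if crop: im=im[crop[1]:crop[3],crop[0]:crop[2]]
    if s!=1: im=cv2.resize(im,None,fx=s,fy=s,interpolation=cv2.INTER_CUBIC)
    cv2.imwrite("pics/"+f,im); return d
def proj(d,X):
    c=np.asarray(d["R"])@np.asarray(X)+np.asarray(d["t"]); s=c[:2]/c[2]; s=s*(1+d["k1"]*(s@s)); K=np.asarray(d["intrinsics"])
    return np.array([K[0,0]*s[0]+K[0,2],K[1,1]*s[1]+K[1,2]])
def ray(d,uv):
    K=np.asarray(d["intrinsics"]);p=np.array([(uv[0]-K[0,2])/K[0,0],(uv[1]-K[1,2])/K[1,1]]);s=p.copy()
    for _ in range(30): s=p/(1+d["k1"]*(s@s))
    R=np.asarray(d["R"]);t=np.asarray(d["t"])
    return -R.T@t, R.T@np.array([s[0],s[1],1])
def onz(d,uv,z):
    o,v=ray(d,uv); return o+v*(z-o[2])/v[2]
E
python3 - <<'E'
from h import *
np.set_printoptions(precision=4,suppress=True)
for n in ["scene","side","wrist"]:
    d=snap(n,n+"0.png"); print(n,-np.array(d["R"]).T@d["t"])
    for l in ["carrier","carrier_small","stage","hinge","face_centre","lab_timer","weigh_boat","collar_1"]:
        for r in finder.spot_point(n,l)[:3]: print(" ",l,np.array(r["at"]),round(r["confidence"],2))
s=ctrl.sense();print(s)
E
```

```text
scene [-0.0185 -0.8702  1.3331]
  carrier [ 0.4633  0.1857 -0.0022] 0.61
  carrier [ 0.4785  0.0546 -0.0017] 0.53
  carrier_small [ 0.4657  0.1848 -0.0028] 0.63
  carrier_small [ 0.4544  0.325  -0.0052] 0.46
  stage [ 0.5499 -0.148  -0.003 ] 0.64
  hinge [ 0.4959 -0.1566  0.0396] 0.9
  face_centre [ 0.5469 -0.1475  0.0558] 0.88
  lab_timer [0.6116 0.2404 0.0016] 0.53
side [0.0113 1.22   0.5989]
  carrier [0.4693 0.1845 0.0004] 0.8
  carrier [ 0.4731  0.6657 -0.0029] 0.66
  carrier_small [ 0.4543  0.324  -0.0025] 0.45
  stage [ 0.5495 -0.1469 -0.0009] 0.79
  hinge [ 0.491  -0.1547  0.0407] 0.78
  face_centre [ 0.5495 -0.149   0.0599] 0.62
  lab_timer [ 0.6085  0.2419 -0.0006] 0.54
  weigh_boat [ 0.3996 -0.3407 -0.0009] 0.43
  collar_1 [ 0.3644  0.0274 -0.0006] 0.61
wrist [ 0.0945 -0.6231  0.3733]
{'clock': 1.35, 'q': array([-1.0294,  0.3847,  0.0079, -0.    , -1.194 , -0.2586]), 'qd': array([-0.0002, -0.0002,  0.0011,  0.0002, -0.0007,  0.0017]), 'effort': array([ -0.0006, -39.2094,  18.8619,   4.1909,  -0.0006,  -0.    ]), 'tcp_pos': array([ 0.1744, -0.6001,  0.2313]), 'eef_rot': array([0.6004, 0.7997, 0.    , 0.    ]), 'ft_force': array([-0.0637,  0.2272, -0.31  ]), 'wrist_torque': array([-0.0161,  0.0304,  0.0049]), 'grip_width': 0.08547674635806539}
```

View pics/scene0.png

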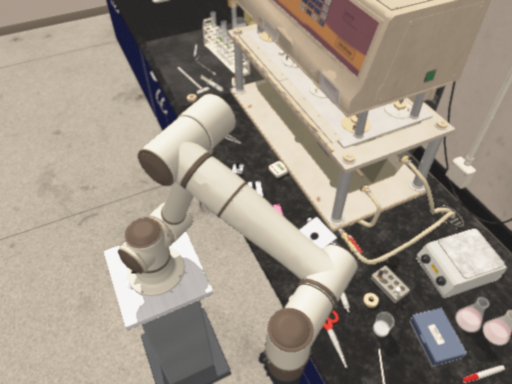

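View pics/side0.png

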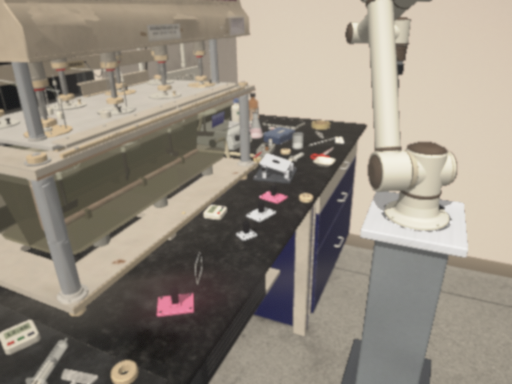

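The scene view has the arm hiding much of the work. In the side view the candidates are aluminium at (261,214), aluminium at (246,235), and pink look-alikes at (272,197) and (176,304). The stage is at (277,165). I'll enlarge to confirm.

Run:
```python
from h import *
a=cv2.imread("pics/side0.png");cv2.imwrite("pics/s0c.png",cv2.resize(a[140:250,190:330],None,fx=5,fy=5,interpolation=cv2.INTER_CUBIC))
a=cv2.imread("pics/scene0.png");cv2.imwrite("pics/c0c.png",cv2.resize(a[150:270,215:355],None,fx=5,fy=5,interpolation=cv2.INTER_CUBIC))
d=vision.read_camera("side")
for p in [(.4693,.1845,0),(.4543,.324,0),(.4731,.6657,0),(.4785,.0546,0)]: print(p,proj(d,p))
```

```text
(0.4693, 0.1845, 0) [260.97143478 213.66486917]
(0.4543, 0.324, 0) [246.90964542 234.89227863]
(0.4731, 0.6657, 0) [175.16583658 304.97783543]
(0.4785, 0.0546, 0) [273.10114918 197.43037537]
```

View pics/s0c.png

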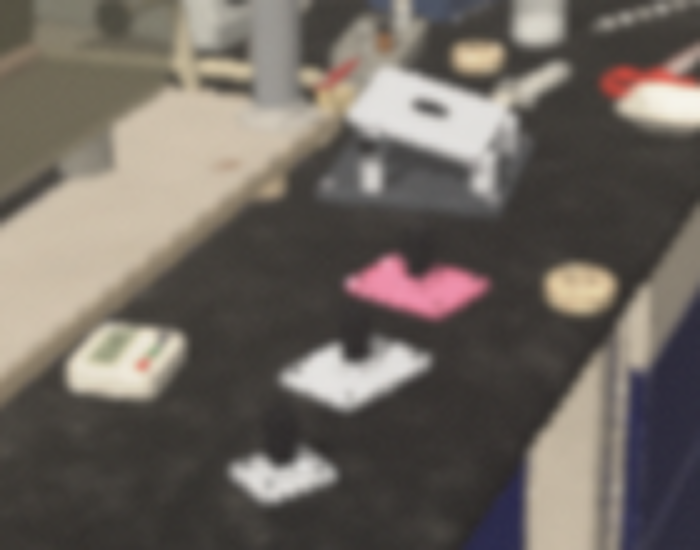

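View pics/c0c.png

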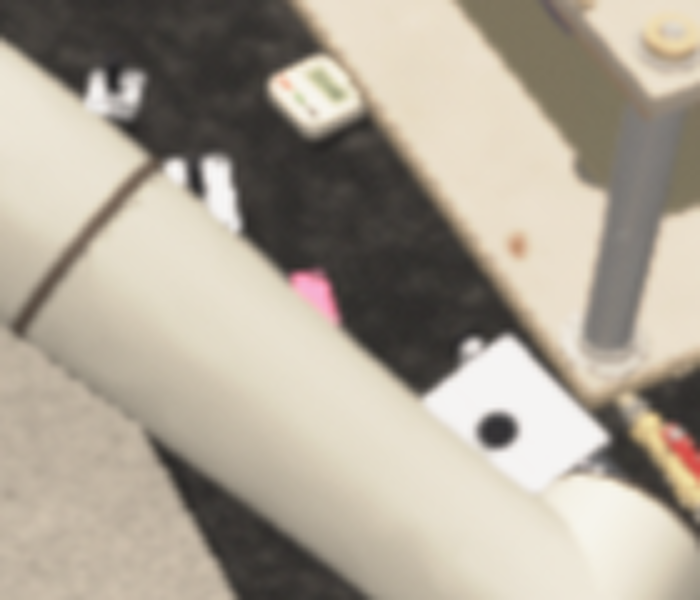

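Run:
```python
from h import *
np.set_printoptions(precision=4,suppress=True)
d=vision.read_camera("side")
for p in [(282,376),(348,406),(432,357),(370,333)]:
    print(onz(d,(190+p[0]/5,140+p[1]/5),.006)[:2])
# face plane hinge/tilt: corners of face
for l in ["carrier","face_centre"]:
    r=finder.silhouettes("side",l)[:2]
    for k in r: print(l,k["confidence"],k["region"].sum(),np.argwhere(k["region"]).mean(0))
s=ctrl.sense();
from scipy.spatial.transform import Rotation as Ro
R=Ro.from_quat(s["eef_rot"]).as_matrix();print(R)
print(R.T@(np.array([.455,.182,.22])-s["tcp_pos"]))
```

```text
[0.5041 0.2224]
[0.4486 0.2428]
[0.4241 0.1612]
[0.4755 0.1444]
carrier 0.81 270 [212.3593 260.363 ]
carrier 0.81 699 [303.5651 174.5021]
face_centre 0.54 315 [162.0254 274.6603]
face_centre 0.29 154 [161.1234 324.    ]
[[-0.279   0.9603  0.    ]
 [ 0.9603  0.279  -0.    ]
 [-0.0001  0.     -1.    ]]
[0.6728 0.4877 0.0113]
```

Emit:
drive_tool --pt "8.5 4 3 0 0" --pt "8.5 8 6 0 0" --pt "8.5 12 9 0 0" --pt "8.5 16 12 0 0" --pt "8.5 20 15 0 0" --pt "8.5 24 18 0 0" --pt "8.5 28 21 0 0" --pt "8.5 32 24 0 0"

```text
clock: 2.35
tcp_pos: [0.3159, -0.2242, 0.2318]
eef_rot: [0.601, 0.8, 0.0, 0.001]
ft_force: [1.4, -0.9, 1.3]
grip_width: 0.0851
```

Emit:
drive_tool --pt "8.5 4 3 0 4" --pt "8.5 8 6 0 8" --pt "8.5 12 9 0 13" --pt "8.5 16 12 0 18" --pt "8.5 20 15 0 23" --pt "8.5 25 18 0 28" --pt "8.5 30 20 0 33" --pt "8.5 34 22 0 34"

```text
clock: 3.15
tcp_pos: [0.4307, 0.1575, 0.2317]
eef_rot: [0.808, 0.589, 0.0, 0.0]
ft_force: [1.4, 0.2, -0.3]
grip_width: 0.0849
```

Run:
```python
from h import *
np.set_printoptions(precision=4,suppress=True)
from scipy.spatial.transform import Rotation as Ro
for n in ["wrist","scene"]:
    d=snap(n,n+"1.png")
    for l in ["carrier","hinge","face_centre"]:
        for r in finder.spot_point(n,l)[:3]: print(n,l,np.array(r["at"]),round(r["confidence"],2),proj(d,r["at"]))
s=ctrl.sense();print(s["clock"],s["q"],s["tcp_pos"]);print(Ro.from_quat(s["eef_rot"]).as_matrix(),s["ft_force"])
```

```text
wrist carrier [0.4791 0.0502 0.0067] 0.87 [189.0433 213.4671]
wrist carrier [ 0.4691  0.1895 -0.0021] 0.69 [284.1956 175.0818]
wrist hinge [ 0.4962 -0.1546  0.0465] 0.8 [ 48.2384 278.4896]
wrist face_centre [ 0.5458 -0.1528  0.0617] 0.98 [ 61.3219 314.3129]
scene carrier [ 0.4775  0.0561 -0.0013] 0.77 [270.3797 211.8223]
scene carrier [0.6112 0.2424 0.0019] 0.64 [278.8201 169.4741]
scene carrier [ 0.4676  0.6636 -0.0003] 0.61 [210.9026 121.3688]
scene hinge [ 0.4964 -0.1563  0.0438] 0.58 [302.2869 244.612 ]
scene face_centre [ 0.5486 -0.1508  0.0584] 0.95 [314.6007 235.8247]
3.55 [ 0.7007  0.0956 -0.3817 -0.     -1.0934 -2.5836] [0.4307 0.1542 0.2314]
[[ 0.3071  0.9517  0.0001]
 [ 0.9517 -0.3071  0.0001]
 [ 0.0001  0.     -1.    ]] [-0.5454 -0.2168 -0.2803]
```

View pics/wrist1.png

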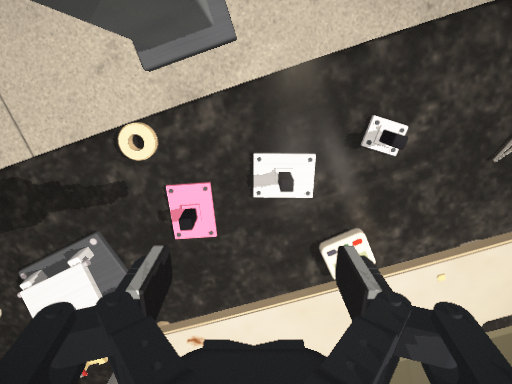

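View pics/scene1.png

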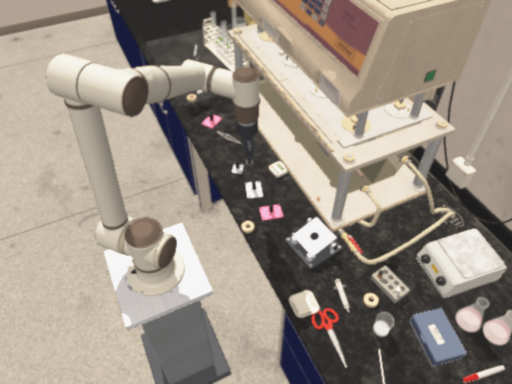

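Run:
```python
from h import *
np.set_printoptions(precision=4,suppress=True)
d=vision.read_camera("wrist"); im=d["pixels"]
g=cv2.cvtColor(im,cv2.COLOR_RGB2GRAY)
x0,y0,x1,y1=235,135,335,215
m=(g[y0:y1,x0:x1]>150).astype(np.uint8)
m=cv2.morphologyEx(m,cv2.MORPH_CLOSE,np.ones((15,15)))
c=max(cv2.findContours(m,cv2.RETR_EXTERNAL,cv2.CHAIN_APPROX_NONE)[0],key=cv2.contourArea)
r=cv2.minAreaRect(c);b=cv2.boxPoints(r)+[x0,y0];print(r,b)
P=np.array([onz(d,p,.006)[:2] for p in b]);print(P,P.mean(0),[np.linalg.norm(P[i]-P[i-1]) for i in range(4)],[np.degrees(np.arctan2(*(P[i]-P[i-1])[::-1])) for i in range(4)])
v=cv2.resize(im[:,:,::-1][125:225,235:335],None,fx=6,fy=6,interpolation=cv2.INTER_CUBIC);cv2.imwrite("pics/w1c.png",v)
v=cv2.resize(im[:,:,::-1][220:384,0:180],None,fx=4,fy=4,interpolation=cv2.INTER_CUBIC);cv2.imwrite("pics/w1s.png",v)
a=cv2.imread("pics/scene1.png");cv2.imwrite("pics/c1s.png",cv2.resize(a[205:275,275:355],None,fx=8,fy=8,interpolation=cv2.INTER_CUBIC))
```

```text
((52.0, 39.5), (43.0, 62.0), 90.0) [[256. 153.]
 [318. 153.]
 [318. 196.]
 [256. 196.]]
[[0.427  0.1597]
 [0.4513 0.2353]
 [0.5084 0.2213]
 [0.4828 0.1419]] [0.4674 0.1895] [np.float64(0.058612748550412326), np.float64(0.0793654581775191), np.float64(0.05885752597378033), np.float64(0.08337754018911674)] [np.float64(162.32699500871195), np.float64(72.20562044305979), np.float64(-13.76462203409499), np.float64(-107.86268208985841)]
```

View pics/w1c.png

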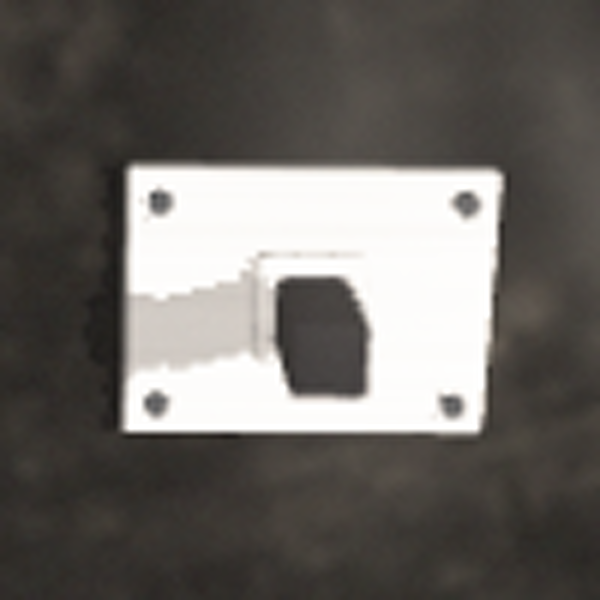

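View pics/w1s.png

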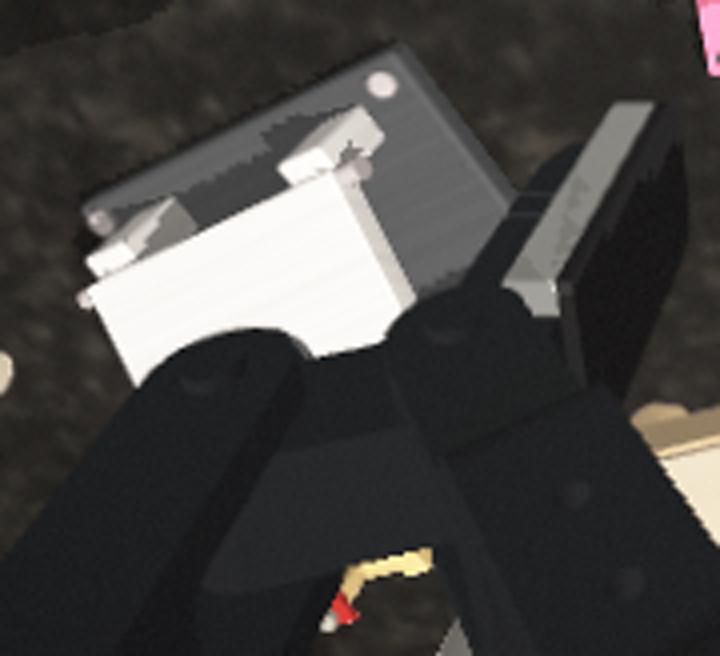

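View pics/c1s.png

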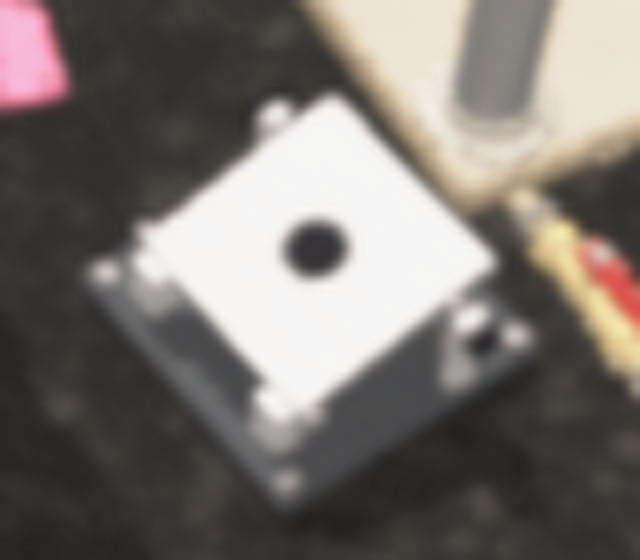

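```bash
cat > fit.py <<'E'
from h import *
from scipy.optimize import least_squares
np.set_printoptions(precision=4,suppress=True)
d=vision.read_camera("wrist")
P=np.array([onz(d,(235+(p[0]-2.5)/6,125+(p[1]-2.5)/6),.006)[:2] for p in [(128,165),(503,172),(483,433),(122,432)]])
print(P,P.mean(0),[np.linalg.norm(P[i]-P[i-1]) for i in range(4)],[np.degrees(np.arctan2(*(P[i]-P[i-1])[::-1])) for i in range(4)])
# post top
pt=np.array([onz(d,(235+(p[0]-2.5)/6,125+(p[1]-2.5)/6),.046)[:2] for p in [(292,335),(368,335),(366,395),(292,395)]]);print("post",pt,pt.mean(0))
ds=vision.read_camera("scene");dd=vision.read_camera("side")
F=lambda x,y:("f",x,y); B=lambda x,y:("b",x,y)
obs=[]
for p,k in [((335,93),F(.11,.055)),((497,265),F(.11,-.055)),((307,412),F(0,-.055)),((140,233),F(0,.055)),((315,248),F(.055,0)),((285,512),B(-.075,-.075)),((85,280),B(-.075,.075)),((540,345),B(.075,-.075))]:
    obs.append((ds,(275+(p[0]-3.5)/8,205+(p[1]-3.5)/8),k,1))
for p,k in [((90,292),F(0,-.055)),((345,172),F(0,.055)),((85,208),B(-.075,-.075)),((402,42),B(-.075,.075))]:
    obs.append((d,((p[0]-1.5)/4,220+(p[1]-1.5)/4),k,1.))
for p,k in [((350,118),F(.11,.055)),((385,65),F(.11,-.055)),((517,106),F(0,-.055)),((470,160),F(0,.055)),((432,107),F(.055,0))]:
    obs.append((dd,(190+(p[0]-2)/5,140+(p[1]-2)/5),k,1))
def pt3(k,q):
    x,y,ps,ti=q
    l=np.array([-.055+k[1]*np.cos(ti),k[2],.045+k[1]*np.sin(ti)]) if k[0]=="f" else np.array([k[1],k[2],.012])
    c,s=np.cos(ps),np.sin(ps); return np.array([x+c*l[0]-s*l[1],y+s*l[0]+c*l[1],l[2]])
f=lambda q:np.concatenate([w*(proj(c,pt3(k,q))-np.array(uv)) for c,uv,k,w in obs])
r=least_squares(f,[.55,-.15,0,.3],loss="soft_l1",x_scale=[.01,.01,.1,.1])
print(r.x,np.degrees(r.x[2:]),"face centre",pt3(F(.055,0),r.x));print(r.fun.reshape(-1,2))
C=np.linalg.inv(r.jac.T@r.jac);print("sd(1px)",np.sqrt(np.diag(C)))
E
python3 fit.py
```

```text
[[0.426  0.16  ]
 [0.4519 0.2357]
 [0.5084 0.2173]
 [0.4833 0.1403]] [0.4674 0.1883] [np.float64(0.06066177004870995), np.float64(0.08006359109731716), np.float64(0.059474522224190286), np.float64(0.08098967054928638)] [np.float64(161.04302327049072), np.float64(71.1103825935454), np.float64(-18.07460803582856), np.float64(-108.04544673203598)]
post [[0.4599 0.1825]
 [0.4645 0.1967]
 [0.4764 0.193 ]
 [0.4719 0.1791]] [0.4681 0.1878]
[ 0.5512 -0.1457  0.1382  0.2229] [ 7.9205 12.7732] face centre [ 0.5498 -0.1459  0.0572]
[[ 0.1778 -0.1535]
 [-0.5574 -1.0597]
 [-1.3682 -1.3202]
 [ 0.6647 -0.5212]
 [ 0.2232 -0.6852]
 [-0.4423 -1.9074]
 [-0.5874 -2.4215]
 [ 0.351  -1.0143]
 [-0.2554 -1.3055]
 [-1.632   0.0475]
 [-1.7836 -0.1218]
 [-0.3298  2.8697]
 [-1.0609 -0.776 ]
 [-0.8139  0.8552]
 [-1.9525  0.2568]
 [ 1.7412 -0.9849]
 [-0.7921  0.7208]]
sd(1px) [0.0008 0.0011 0.011  0.0318]
```

Emit:
drive_tool --pt "5 1.5 1 2 0" --pt "5 3 2 4 0" --pt "5 4.35 2.47 6 0" --pt "5 4.35 2.47 9 0" --pt "5 4.35 2.47 12 0" --pt "5 4.35 2.47 14 0.5" --pt "5 4.35 2.47 14 0.5" --pt "5 4.35 2.47 14 0.5"

```text
clock: 4.55
tcp_pos: [0.4681, 0.1891, 0.0917]
eef_rot: [0.81, 0.586, 0.0, 0.0]
ft_force: [-0.0, 0.1, 0.9]
grip_width: 0.0502
```

Run:
```python
from h import *
np.set_printoptions(precision=4,suppress=True)
d=snap("wrist","wrist2.png")
s=ctrl.sense();print(s["clock"],s["tcp_pos"],s["ft_force"],proj(d,[.4676,.188,.046]),proj(d,s["tcp_pos"]))
```

```text
4.6 [0.4686 0.1895 0.0925] [0.3228 0.0266 0.2436] [250.6957 213.7314] [253.2053 248.783 ]
```

View pics/wrist2.png

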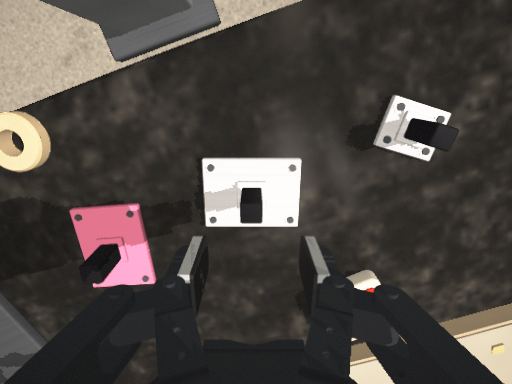

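Emit:
drive_tool --pt "5 -0.15 -0.05 3 0" --pt "5 -0.15 -0.05 6 0" --pt "5 -0.15 -0.05 7.6 0" --pt "5 -0.15 -0.05 7.6 0" --pt "1 -0.15 -0.05 7.6 0" --pt "1 -0.15 -0.05 7.6 0" --pt "1 -0.15 -0.05 7.6 0" --pt "1 -0.15 -0.05 7.6 0" --grip_force 40

```text
clock: 5.4
tcp_pos: [0.4679, 0.1888, 0.0171]
eef_rot: [0.81, 0.586, 0.002, 0.0]
ft_force: [-1.0, 0.1, 6.2]
grip_width: 0.0156
```

Emit:
drive_tool --pt "1 0 0 0 0" --pt "1 0 0 0 0" --pt "1 0 0 -1 0" --pt "1 0 0 -4 0" --pt "1 0 0 -8 0" --pt "1 0 0 -12 0" --pt "1 0 0 -15 0" --pt "1 0 0 -15 0" --grip_force 40

```text
clock: 6.2
tcp_pos: [0.469, 0.1895, 0.1708]
eef_rot: [0.81, 0.586, 0.006, 0.0]
ft_force: [0.6, -0.3, -0.7]
grip_width: 0.0154
```

Run:
```python
from h import *
from scipy.spatial.transform import Rotation as Ro
np.set_printoptions(precision=4,suppress=True)
d=snap("wrist","wrist3.png")
for r in finder.spot_point("wrist","carrier")[:3]: print(r)
s=ctrl.sense();print(s["clock"],s["q"],s["tcp_pos"],s["ft_force"],s["grip_width"]);R=Ro.from_quat(s["eef_rot"]).as_matrix();print(R)
print(R.T@(np.array([.548,-.148,.18])-s["tcp_pos"]))
```

```text
{'at': [0.4777, 0.0517, 0.0014], 'confidence': 0.71}
{'at': [0.4699, 0.1907, 0.1518], 'confidence': 0.62}
6.3 [ 0.7059  0.2385 -0.3831 -0.0008 -0.9476 -2.5961] [0.4663 0.1878 0.1661] [ 0.0927  0.0484 -1.7695] 0.015131983533045653
[[ 0.3145  0.9493  0.0008]
 [ 0.9493 -0.3145  0.0015]
 [ 0.0017  0.0002 -1.    ]]
[-0.2931  0.1831 -0.0144]
```

View pics/wrist3.png

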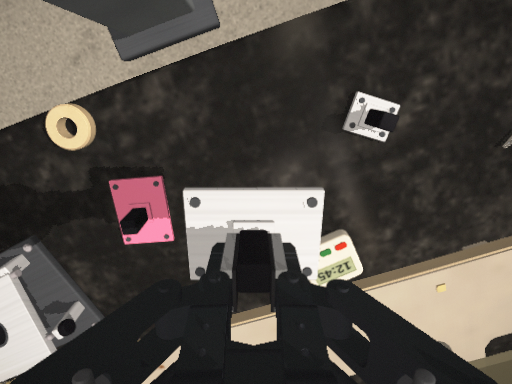

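Emit:
drive_tool --pt "1 -3 1.8 0 -3" --pt "1 -6 3.6 0 -7" --pt "1 -9 5.4 0 -11" --pt "1 -12 7.2 0 -15" --pt "1 -15 9 0 -19" --pt "1 -17 11 0 -23" --pt "1 -19 12 0 -26" --pt "1 -19 12 0 -26" --grip_force 40

```text
clock: 7.1
tcp_pos: [0.5199, -0.0324, 0.1632]
eef_rot: [0.659, 0.752, -0.002, -0.001]
ft_force: [-0.8, 0.0, -1.1]
grip_width: 0.0155
```

Run:
```python
from h import *
from scipy.spatial.transform import Rotation as Ro
np.set_printoptions(precision=4,suppress=True)
for n in ["wrist","side","scene"]:
    d=snap(n,n+"4.png")
    for l in ["hinge","face_centre"]:
        for r in finder.spot_point(n,l)[:1]: print(n,l,r)
s=ctrl.sense();print(s["clock"],s["q"],s["tcp_pos"],s["ft_force"],s["grip_width"]);R=Ro.from_quat(s["eef_rot"]).as_matrix();print(R)
a=cv2.imread("pics/side4.png");cv2.imwrite("pics/s4c.png",cv2.resize(a[135:205,230:330],None,fx=8,fy=8,interpolation=cv2.INTER_CUBIC))
```

```text
wrist hinge {'at': [0.4925, -0.1564, 0.0472], 'confidence': 0.59}
wrist face_centre {'at': [0.5485, -0.1501, 0.0582], 'confidence': 0.94}
side hinge {'at': [0.4918, -0.1587, 0.0438], 'confidence': 0.55}
side face_centre {'at': [0.5484, -0.1488, 0.0569], 'confidence': 0.57}
scene hinge {'at': [0.4936, -0.1557, 0.0403], 'confidence': 0.83}
scene face_centre {'at': [0.548, -0.1506, 0.0549], 'confidence': 0.9}
7.55 [ 0.2547  0.2708 -0.3399 -0.0001 -0.9601 -1.69  ] [ 0.5209 -0.0295  0.1653] [-0.8765 -0.0838 -1.0647] 0.015165127419587988
[[-0.135   0.9908 -0.    ]
 [ 0.9908  0.135   0.0001]
 [ 0.0001 -0.     -1.    ]]
```

View pics/wrist4.png

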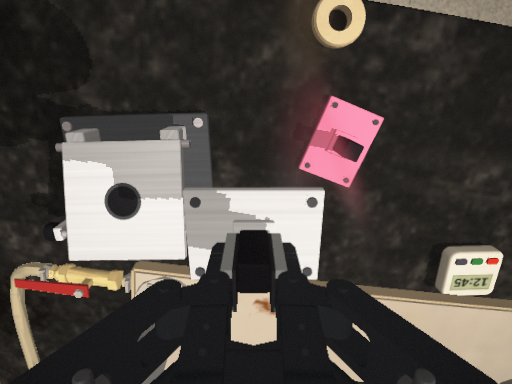

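View pics/s4c.png

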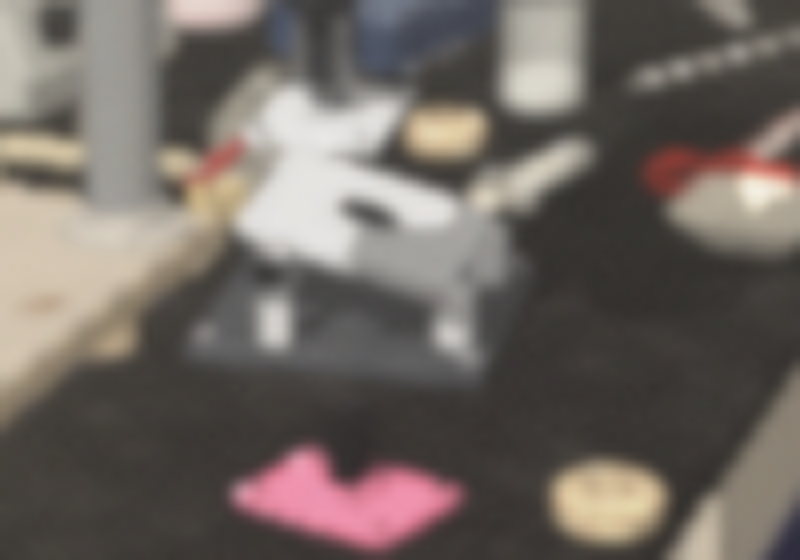

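Run:
```python
import cv2
a=cv2.imread("pics/wrist4.png");cv2.imwrite("pics/w4c.png",cv2.resize(a[100:270,45:225],None,fx=4,fy=4,interpolation=cv2.INTER_CUBIC)[:600])
cv2.imwrite("pics/w4d.png",cv2.resize(a[100:270,45:225],None,fx=4,fy=4,interpolation=cv2.INTER_CUBIC)[80:])
```

```text
(no output)
```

View pics/w4d.png

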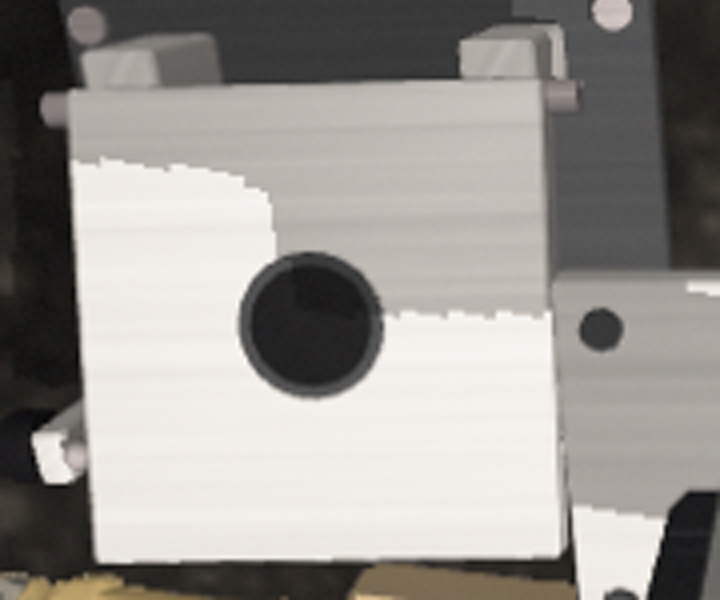

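View pics/w4c.png

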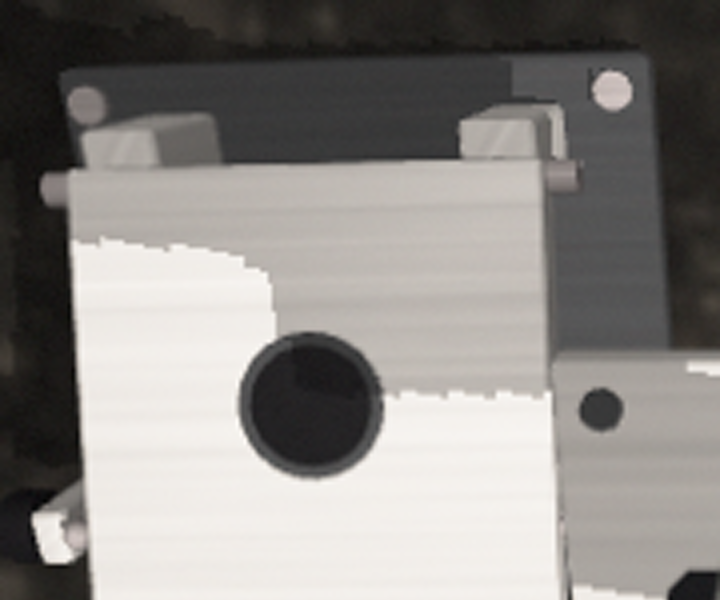

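```bash
cat > fit2.py <<'E'
from h import *
from scipy.optimize import least_squares
from scipy.spatial.transform import Rotation as Ro
np.set_printoptions(precision=4,suppress=True)
d=vision.read_camera("wrist");s=ctrl.sense()
obs=[]
for p,k in [((68,170),("f",0,-.055)),((543,159),("f",0,.055)),((562,635),("f",.11,.055)),((95,643),("f",.11,-.055)),((311,405),("f",.055,0)),((60,72),("b",-.075,-.075)),((650,55),("b",-.075,.075))]:
    obs.append((d,(45+(p[0]-1.5)/4,100+(p[1]-1.5)/4),k))
def pt3(k,q):
    x,y,ps,ti=q
    l=np.array([-.055+k[1]*np.cos(ti),k[2],.045+k[1]*np.sin(ti)]) if k[0]=="f" else np.array([k[1],k[2],.012])
    c,s=np.cos(ps),np.sin(ps); return np.array([x+c*l[0]-s*l[1],y+s*l[0]+c*l[1],l[2]])
f=lambda q:np.concatenate([(proj(c,pt3(k,q))-np.array(uv)) for c,uv,k in obs])
r=least_squares(f,[.55,-.15,0,.3],x_scale=[.01,.01,.1,.1])
fc=pt3(("f",.055,0),r.x)
print(r.x,np.degrees(r.x[2:]),"face centre",fc);print(r.fun.reshape(-1,2))
C=np.linalg.inv(r.jac.T@r.jac);print("sd(1px)",np.sqrt(np.diag(C)))
R=Ro.from_quat(s["eef_rot"]).as_matrix();print(s["tcp_pos"],np.degrees(np.arctan2(R[1,0],R[0,0])),R.T@(fc-s["tcp_pos"]))
E
python3 fit2.py
```

```text
[ 0.5529 -0.1449  0.1549  0.2688] [ 8.8752 15.3999] face centre [ 0.551  -0.1452  0.0596]
[[ 0.018   0.0358]
 [ 0.4959 -0.1036]
 [-0.2102  0.9189]
 [ 0.2391  0.0066]
 [ 0.8646  0.2168]
 [-1.4468 -0.5887]
 [-0.1308 -0.3183]]
sd(1px) [0.0004 0.0005 0.0055 0.0144]
[ 0.5209 -0.0296  0.1654] 97.75144293091613 [-0.1186  0.0141  0.1058]
```

Emit:
drive_tool --pt "1 -2.5 0 0 0" --pt "1 -5 0 0 0" --pt "1 -7.5 0 0 0" --pt "1 -10 0.2 0 -0.8" --pt "1 -12.1 0.2 1 -0.8" --pt "1 -12.1 0.2 4 -0.8" --pt "1 -12.1 0.2 6 -0.8" --pt "1 -12.1 0.2 6 -0.8" --grip_force 40

```text
clock: 8.4
tcp_pos: [0.5369, -0.1497, 0.1024]
eef_rot: [0.653, 0.757, -0.002, -0.003]
ft_force: [-0.4, 0.5, -0.9]
grip_width: 0.0152
```

Emit:
drive_tool --pt "1 0 0 0 0" --pt "1 0 0 0 0" --pt "1 0 0 0 0" --pt "1 0 0 0 0" --pt "1 0 0 0 0" --pt "1 0 0 0 0" --pt "1 0 0 0 0" --pt "1 0 0 0 0" --grip_force 30

```text
clock: 9.2
tcp_pos: [0.5392, -0.1498, 0.1053]
eef_rot: [0.653, 0.758, -0.0, 0.0]
ft_force: [-0.0, -0.0, -0.8]
grip_width: 0.0154
```

Run:
```python
from h import *
from scipy.spatial.transform import Rotation as Ro
np.set_printoptions(precision=4,suppress=True)
for n in ["wrist","side","scene"]: 
    d=snap(n,n+"5.png"); print(n, [ (np.array(r["at"]),r["confidence"]) for r in finder.spot_point(n,"carrier")[:3]])
s=ctrl.sense();print(s["clock"],s["q"],s["tcp_pos"],s["ft_force"],s["wrist_torque"],s["grip_width"]);R=Ro.from_quat(s["eef_rot"]).as_matrix();print(R)
print(R.T@(np.array([.5395,-.1495,.0745])-s["tcp_pos"]))
a=cv2.imread("pics/side5.png");b=cv2.imread("pics/scene5.png")
v=np.hstack([cv2.resize(a[130:200,250:320],(400,400),interpolation=2),cv2.resize(b[200:270,280:350],(400,400),interpolation=2)]);cv2.imwrite("pics/v5.png",v)
```

```text
wrist [(array([ 0.5392, -0.1464,  0.0849]), 0.82), (array([0.4775, 0.0516, 0.0012]), 0.82)]
side [(array([ 0.4643,  0.6673, -0.0023]), 0.96), (array([ 0.5396, -0.1512,  0.0878]), 0.59), (array([ 0.4538,  0.3242, -0.0001]), 0.41)]
scene [(array([ 0.5386, -0.1533,  0.0857]), 0.81), (array([0.4789, 0.0572, 0.0003]), 0.72), (array([0.4669, 0.6627, 0.0001]), 0.54)]
9.5 [ 0.0186  0.3987 -0.3216 -0.     -0.8506 -1.441 ] [ 0.5392 -0.1498  0.1053] [-0.1127 -0.0123 -1.2626] [-0.0322  0.0247  0.0027] 0.015442413599008073
[[-0.1478  0.989  -0.    ]
 [ 0.989   0.1478  0.    ]
 [ 0.     -0.     -1.    ]]
[0.0002 0.0003 0.0308]
```

View pics/v5.png

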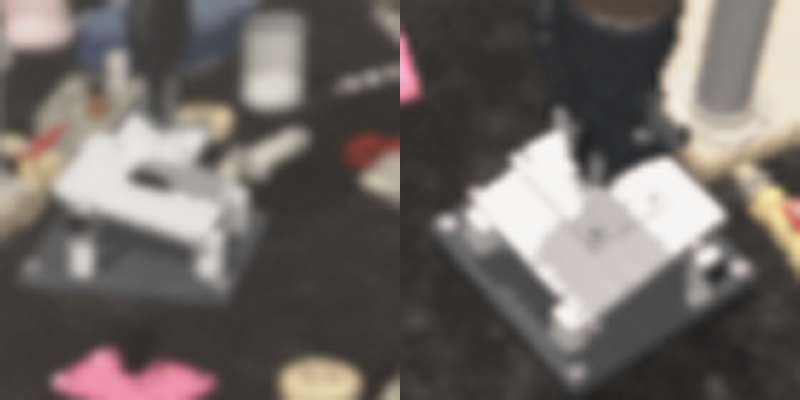

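View pics/wrist5.png

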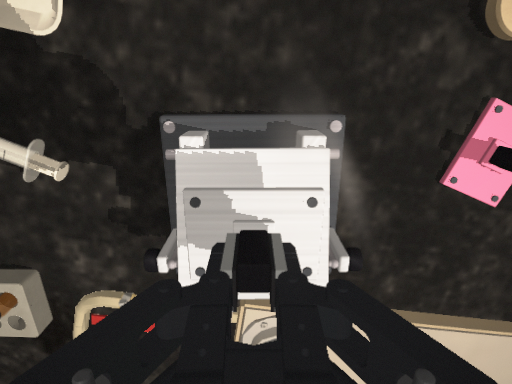

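Emit:
drive_tool --pt "1 0 0 0.6 0" --pt "1 0 0 1.2 0" --pt "1 0 0 1.7 0" --pt "1 0 0 2.0 0" --pt "1 0 0 2.1 0" --pt "1 0 0 2.2 0" --pt "1 0 0 2.2 0" --pt "1 0 0 2.2 0" --grip_force 20

```text
clock: 10.3
tcp_pos: [0.5394, -0.1498, 0.0835]
eef_rot: [0.653, 0.758, 0.0, 0.0]
ft_force: [-0.6, -0.4, -0.1]
grip_width: 0.0155
```

Emit:
drive_tool --pt "1 0 0 0.05 0" --pt "1 0 0 0.1 0" --pt "1 0 0 0.15 0" --pt "1 0 0 0.2 0" --pt "1 0 0 0.2 0" --pt "1 0 0 0.2 0" --pt "1 0 0 0.2 0" --pt "1 0 0 0.2 0" --grip_force 20

```text
clock: 11.1
tcp_pos: [0.5393, -0.1498, 0.0821]
eef_rot: [0.653, 0.758, 0.0, 0.0]
ft_force: [-2.1, 1.8, 5.9]
grip_width: 0.0151
```

Emit:
drive_tool --pt "1 0 0 0.03 0" --pt "1 0 0 0.06 0" --pt "1 0 0 0.1 0" --pt "1 0 0 0.1 0" --pt "1 0 0 0.1 0" --pt "1 0 0 0.1 0" --pt "1 0 0 0.1 0" --pt "1 0 0 0.1 0" --grip_force 20

```text
clock: 11.9
tcp_pos: [0.5393, -0.1499, 0.082]
eef_rot: [0.653, 0.758, 0.0, 0.0]
ft_force: [-4.2, 1.4, 10.8]
grip_width: 0.0154
```

```bash
cat > look.py <<'E'
import sys
from h import *
np.set_printoptions(precision=4,suppress=True)
k=sys.argv[1]
d=snap("wrist",f"wrist{k}.png");s=ctrl.sense();print(s["clock"],s["tcp_pos"],s["ft_force"],s["wrist_torque"],s["grip_width"])
a=cv2.imread(f"pics/wrist{k}.png");cv2.imwrite(f"pics/wc{k}.png",cv2.resize(a[100:300,140:370],None,fx=3,fy=3,interpolation=2))
E
python3 look.py 6
```

```text
11.95 [ 0.5393 -0.1499  0.0819] [-4.7376  1.4926 10.7911] [0.5535 1.0623 0.0332] 0.015222092495227867
```

View pics/wc6.png

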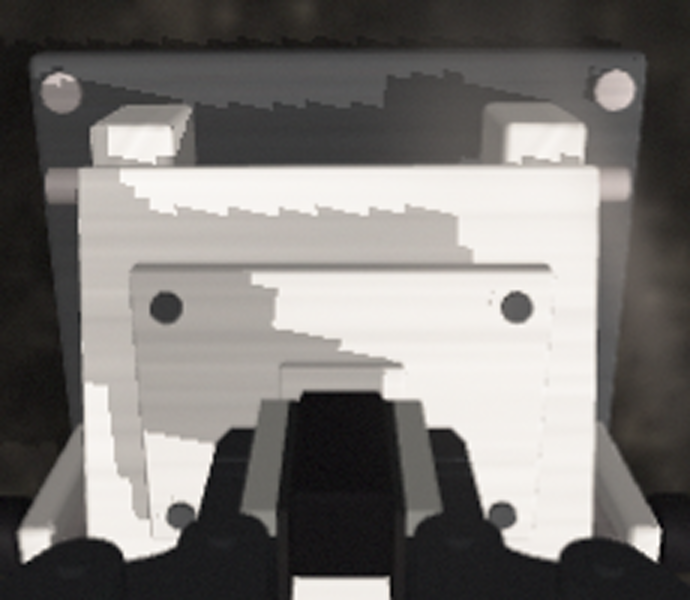

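Emit:
drive_tool --pt "1 0 0 0.03 0" --pt "1 0 0 0.06 0" --pt "1 0 0 0.1 0" --pt "1 0 0 0.13 0" --pt "1 0 0 0.16 0" --pt "1 0 0 0.2 0" --pt "1 0 0 0.2 0" --pt "1 0 0 0.2 0" --grip_force 20

```text
clock: 12.75
tcp_pos: [0.5392, -0.1499, 0.0817]
eef_rot: [0.652, 0.758, 0.0, 0.001]
ft_force: [-8.2, 2.6, 19.3]
grip_width: 0.0154
```

```bash
python3 look.py 7
```

```text
12.8 [ 0.5392 -0.1499  0.0817] [-8.5728  2.7667 19.2117] [1.0948 2.0145 0.0326] 0.01525955068444806
```

View pics/wc7.png

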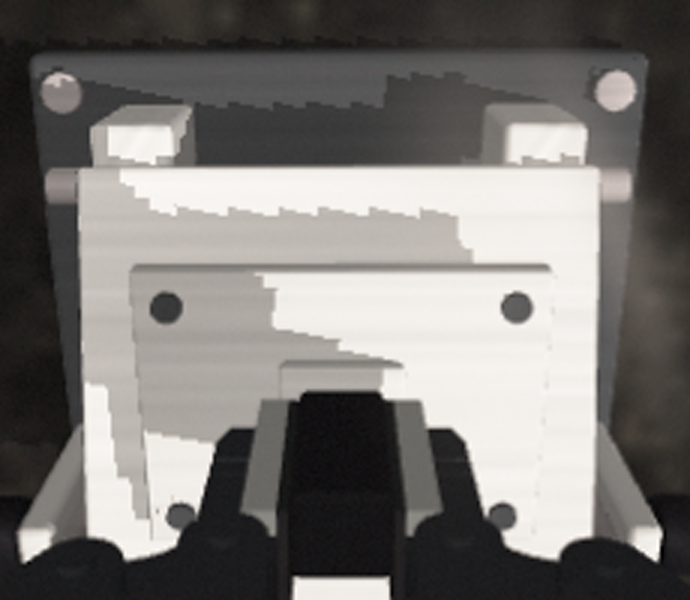

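Emit:
drive_tool --pt "1 0 0 -0.6 0" --pt "1 0 0.3 -1.0 0" --pt "1 0 0.8 -1.0 0" --pt "1 0 0.8 -1.0 0" --pt "1 0 0.8 -0.7 0" --pt "1 0 0.8 -0.5 0" --pt "1 0 0.8 -0.4 0" --pt "1 0 0.8 -0.35 0" --grip_force 20

```text
clock: 13.6
tcp_pos: [0.5472, -0.1487, 0.084]
eef_rot: [0.652, 0.758, -0.0, 0.0]
ft_force: [-5.2, 2.8, 15.8]
grip_width: 0.0156
```

Emit:
drive_tool --pt "1 0 0 0 0" --pt "1 0 0 0 0" --pt "1 0 -0.05 0.05 0" --pt "1 0 -0.1 0.1 0" --pt "1 0 -0.15 0.15 0" --pt "1 0 -0.2 0.2 0" --pt "1 0 -0.25 0.25 0" --pt "1 0 -0.25 0.25 0" --grip_force 20

```text
clock: 14.4
tcp_pos: [0.5466, -0.1489, 0.0832]
eef_rot: [0.652, 0.758, 0.002, 0.002]
ft_force: [-6.3, 3.9, 18.7]
grip_width: 0.0153
```

```bash
python3 look.py 8
```

```text
14.45 [ 0.5467 -0.1489  0.0832] [-4.4611  3.7311 19.1307] [1.361  1.0889 0.061 ] 0.01495695490868599
```

View pics/wc8.png

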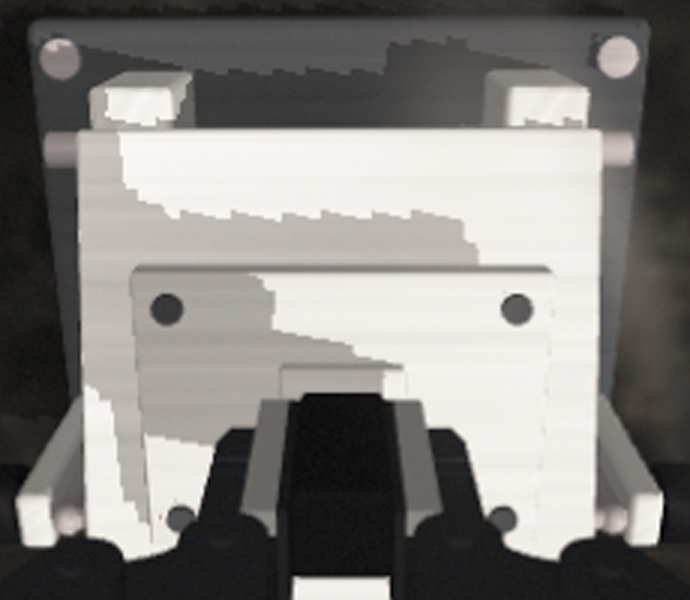

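Emit:
drive_tool --pt "1 0 -0.05 0.05 0" --pt "1 0 -0.1 0.1 0" --pt "1 0 -0.15 0.15 0" --pt "1 0 -0.2 0.2 0" --pt "1 0 -0.25 0.25 0" --pt "1 0 -0.3 0.3 0" --pt "1 0 -0.3 0.3 0" --pt "1 0 -0.3 0.3 0" --grip_force 20

```text
clock: 15.25
tcp_pos: [0.5438, -0.1492, 0.0796]
eef_rot: [0.652, 0.758, 0.002, 0.002]
ft_force: [-3.2, 4.0, 16.0]
grip_width: 0.0154
```

```bash
python3 look.py 9
```

```text
15.3 [ 0.5438 -0.1493  0.0796] [-4.2425  3.8996 15.1063] [ 1.1882  0.6397 -0.0059] 0.015166177062263505
```

View pics/wc9.png

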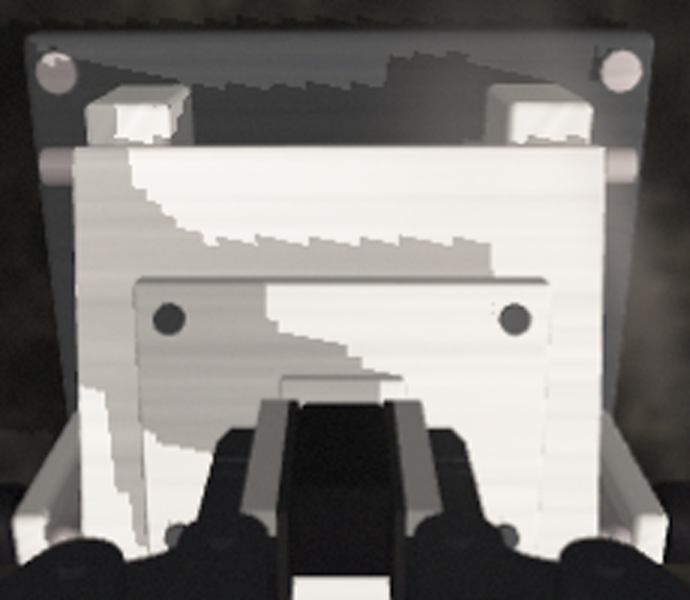

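The plate is now rolling over in the grip: its front edge moved from row 268 to 280 in the crop and looks narrower. I'll continue the same way.

Emit:
drive_tool --pt "1 0 -0.05 0.05 0" --pt "1 0 -0.1 0.1 0" --pt "1 0 -0.15 0.15 0" --pt "1 0 -0.2 0.2 0" --pt "1 0 -0.25 0.25 0" --pt "1 0 -0.3 0.3 0" --pt "1 0 -0.3 0.3 0" --pt "1 0 -0.3 0.3 0" --grip_force 20

```text
clock: 16.1
tcp_pos: [0.5417, -0.1496, 0.0765]
eef_rot: [0.652, 0.758, 0.002, 0.003]
ft_force: [-2.4, 3.8, 14.1]
grip_width: 0.0155
```

```bash
python3 look.py 10
```

```text
16.15 [ 0.5417 -0.1496  0.0765] [-2.1276  3.8233 14.831 ] [1.2312 0.1794 0.0193] 0.01519707633115518
```

View pics/wc10.png

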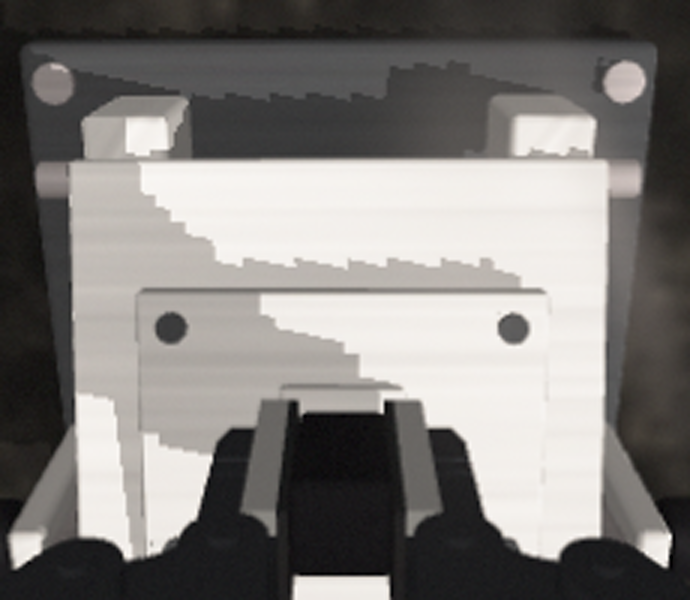

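Emit:
drive_tool --pt "1 0 -0.05 0.05 0" --pt "1 0 -0.1 0.1 0" --pt "1 0 -0.15 0.15 0" --pt "1 0 -0.2 0.2 0" --pt "1 0 -0.2 0.25 0" --pt "1 0 -0.2 0.25 0" --pt "1 0 -0.2 0.25 0" --pt "1 0 -0.2 0.25 0" --grip_force 20

```text
clock: 16.95
tcp_pos: [0.5398, -0.1499, 0.0738]
eef_rot: [0.652, 0.758, 0.002, 0.003]
ft_force: [-2.0, 3.2, 12.9]
grip_width: 0.0152
```

```bash
python3 look.py 11
```

```text
17.0 [ 0.5398 -0.1499  0.0738] [-0.9343  4.29   13.0028] [ 1.19   -0.0057  0.0609] 0.015361175028180784
```

View pics/wc11.png

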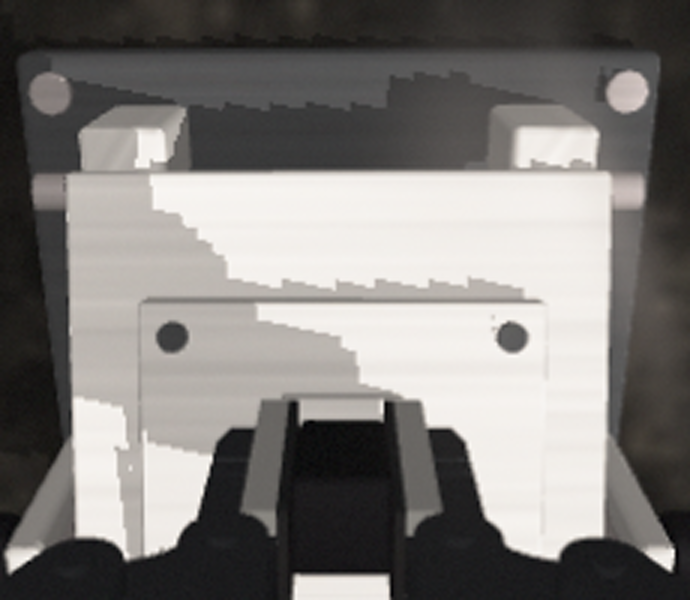

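Emit:
drive_tool --pt "1 0 -0.05 0.05 0" --pt "1 0 -0.1 0.1 0" --pt "1 0 -0.1 0.15 0" --pt "1 0 -0.1 0.2 0" --pt "1 0 -0.1 0.2 0" --pt "1 0 -0.1 0.2 0" --pt "1 0 -0.1 0.2 0" --pt "1 0 -0.1 0.2 0" --grip_force 20

```text
clock: 17.8
tcp_pos: [0.5398, -0.1499, 0.0736]
eef_rot: [0.652, 0.758, 0.003, 0.004]
ft_force: [-3.4, 6.0, 22.0]
grip_width: 0.0156
```

```bash
python3 look.py 12
```

```text
17.85 [ 0.5398 -0.1499  0.0736] [-4.4102  5.1019 21.6752] [1.8483 0.5032 0.0291] 0.01531116859078495
```

View pics/wc12.png

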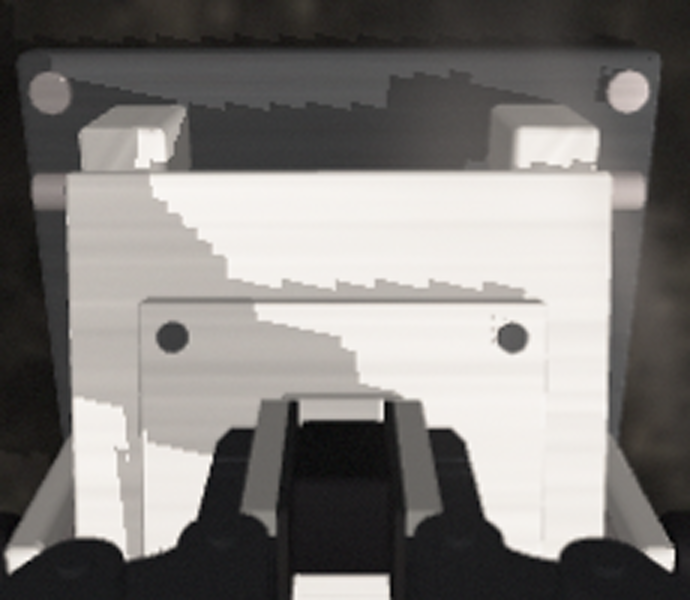

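Run:
```python
import cv2
a=cv2.imread("pics/wrist5.png");cv2.imwrite("pics/wc5.png",cv2.resize(a[100:300,140:370],None,fx=3,fy=3,interpolation=2))
for n in ("scene","side"):
    pass
from h import *
d=snap("side","side12.png");snap("scene","scene12.png")
a=cv2.imread("pics/side12.png");b=cv2.imread("pics/scene12.png")
v=np.hstack([cv2.resize(a[130:200,250:320],(400,400),interpolation=2),cv2.resize(b[200:270,280:350],(400,400),interpolation=2)]);cv2.imwrite("pics/v12.png",v)
```

```text
(no output)
```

View pics/wc5.png

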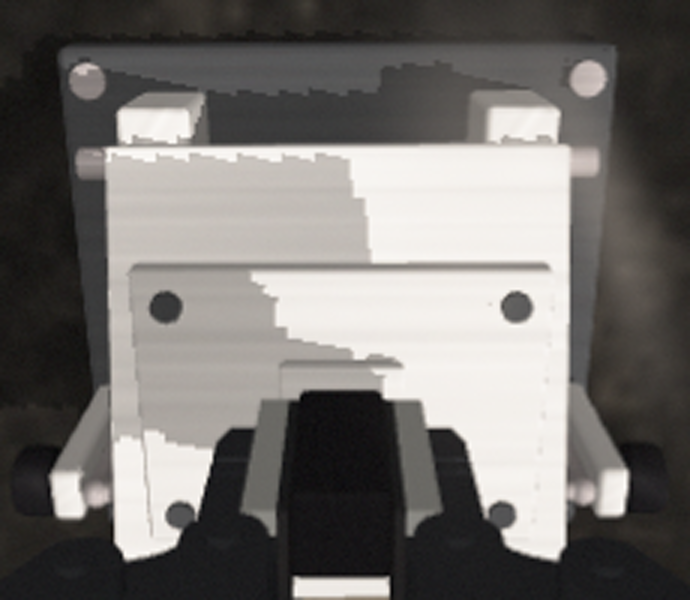

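View pics/v12.png

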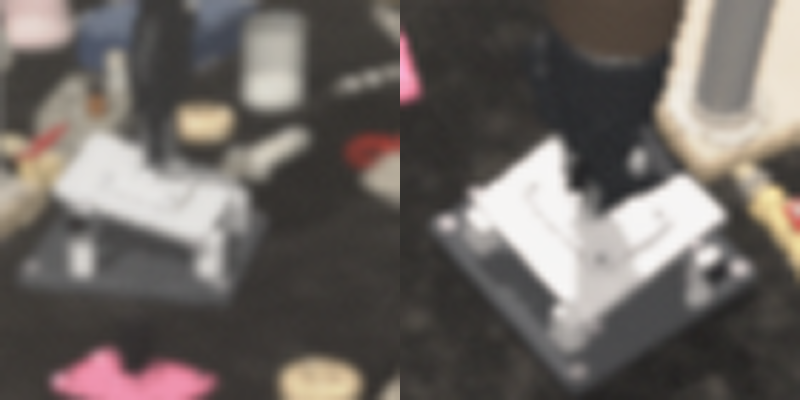

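```bash
cat > fit3.py <<'E'
from h import *
from scipy.optimize import least_squares
from scipy.spatial.transform import Rotation as Ro
np.set_printoptions(precision=4,suppress=True)
d=vision.read_camera("wrist");s=ctrl.sense()
Rt=Ro.from_quat(s["eef_rot"]).as_matrix();tc=s["tcp_pos"]
Rc=np.array(d["R"])@Rt; tcm=np.array(d["R"])@tc+d["t"]   # cam from tool
print("cam in tool",-Rc.T@tcm)
dt=dict(d,R=Rc,t=tcm)
C=lambda p:np.array([140+(p[0]-1)/3,100+(p[1]-1)/3])
lev=[C(p) for p in [(130,266),(550,266),(166,307),(517,307),(180,515),(502,515)]]
now=[C(p) for p in [(140,300),(546,302),(172,337),(512,337)]]
piv=np.array([0,0,-.019])
def car(pts,q):  # q=theta,L,dx(tool x),dy,yaw ; pts in carrier frame (x fwd,y,z)
    th,L,dx,dy,yw=q
    A=Ro.from_euler("x",th)*Ro.from_euler("z",yw)
    return np.array([piv+A.apply(np.array([p[1]+dx,p[0]+dy,L-p[2]])) for p in pts])
def P(h): return [(-.03,-.04,.006),(-.03,.04,.006),(-h[0],-h[1],.006),(-h[0],h[1],.006),(h[0],-h[1],.006),(h[0],h[1],.006)]
f=lambda q:np.concatenate([proj(dt,X)-u for X,u in zip(car(P(q[:2]),q[2:]),lev)])
r=least_squares(f,[.022,.033,0,.036,0,0,0],x_scale=[.01,.01,.1,.01,.01,.01,.1]);print("level fit hx hy th L dx dy yaw",r.x);print(r.fun.reshape(-1,2))
h=r.x[:2];th0,L0,dx0,dy0,yw0=r.x[2:]
for name,free in (("th,L",1),("th",0)):
    f2=lambda q:np.concatenate([proj(dt,X)-u for X,u in zip(car(P(h)[:4],[q[0],L0+q[1]*free,dx0+q[2],dy0,yw0]),now)])
    r2=least_squares(f2,[.2,0,0],x_scale=[.1,.01,.01]);print(name,r2.x,"tilt deg",np.degrees(r2.x[0]-th0));print(r2.fun.reshape(-1,2))
# stage joint fit
R4=np.array([[-.135,.9908,0],[.9908,.135,.0001],[.0001,0,-1]]);t4=np.array([.5209,-.0295,.1653])
def cam(R,t): return dict(d,R=Rc@R.T,t=tcm-Rc@R.T@t)
d4=cam(R4,t4); dn=d
R5=np.array([[-.1478,.989,0],[.989,.1478,0],[0,0,-1]]);d5=cam(R5,np.array([.5392,-.1498,.1053]))
obs=[(d4,(45+(p[0]-1.5)/4,100+(p[1]-1.5)/4),k) for p,k in [((68,170),("f",0,-.055)),((543,159),("f",0,.055)),((562,635),("f",.11,.055)),((95,643),("f",.11,-.055)),((311,405),("f",.055,0)),((60,72),("b",-.075,-.075)),((650,55),("b",-.075,.075))]]
obs+=[(dn,C(p),k) for p,k in [((67,173),("f",0,-.055)),((611,172),("f",0,.055)),((18,53),("b",-.075,-.075)),((660,53),("b",-.075,.075))]]
obs+=[(d5,C(p),k) for p,k in [((106,147),("f",0,-.055)),((570,147),("f",0,.055)),((58,47),("b",-.075,-.075)),((617,47),("b",-.075,.075))]]
def pt3(k,q):
    x,y,ps,ti=q[:4]
    l=np.array([-.055+k[1]*np.cos(ti),k[2],.045+k[1]*np.sin(ti)]) if k[0]=="f" else np.array([k[1],k[2],.012])
    c,s_=np.cos(ps),np.sin(ps); return np.array([x+c*l[0]-s_*l[1],y+s_*l[0]+c*l[1],l[2]])
f=lambda q:np.concatenate([(proj(c,pt3(k,q)+np.array([0,0,q[4]]))-np.array(uv)) for c,uv,k in obs]+[[q[4]/.002]])
r3=least_squares(f,[.55,-.15,.15,.27,0],x_scale=[.01,.01,.1,.1,.01])
fc=pt3(("f",.055,0),r3.x);print("stage",r3.x,np.degrees(r3.x[2:4]),"fc",fc);print(r3.fun[:-1].reshape(-1,2).T)
# carrier origin in face frame
X=car([(0,0,0)],[r2.x[0],L0,dx0+r2.x[2],dy0,yw0])[0];Xw=tc+Rt@X
ti,ps=r3.x[3],r3.x[2]
ax=np.array([np.cos(ti)*np.cos(ps),np.cos(ti)*np.sin(ps),np.sin(ti)]);ay=np.array([-np.sin(ps),np.cos(ps),0]);n=np.cross(ax,ay)
print("carrier world",Xw,"in face",[float(v@(Xw-fc)) for v in (ax,ay,n)])
print("tool x yaw",np.degrees(np.arctan2(Rt[1,0],Rt[0,0])),"tool z",Rt[:,2],"F",s["ft_force"],s["wrist_torque"],s["clock"])
E
python3 fit3.py
```

```text
cam in tool [ 0.0003 -0.0832 -0.142 ]
level fit hx hy th L dx dy yaw [ 0.0222  0.0333 -0.0855  0.0373  0.0004 -0.002  -0.001 ]
[[ 0.0143  0.3887]
 [ 0.508   0.3167]
 [ 0.3531 -0.1719]
 [-0.8164 -0.2327]
 [-0.6571 -0.1316]
 [ 0.5886 -0.1956]]
th,L [-0.3202 -0.0022  0.0003] tilt deg -13.44364751364816
[[-0.2431 -0.2167]
 [-0.1009 -0.9603]
 [ 0.3929  0.6189]
 [-0.0499  0.5515]]
th [-0.322   0.      0.0003] tilt deg -13.549750028494072
[[ 0.6279 -0.301 ]
 [-0.9724 -1.0435]
 [ 1.1142  0.3673]
 [-0.772   0.3009]]
stage [ 0.5521 -0.1473  0.1563  0.286  -0.0038] [ 8.955  16.3838] fc [ 0.5499 -0.1476  0.0605]
[[-0.1311 -1.1614 -2.2227 -1.1314 -0.4456 -1.56   -1.9701  1.4793  0.2897
   0.1928  1.5086  1.1109  0.1483  0.3843  0.9286]
 [-1.8419 -2.1504 -1.9114 -2.6534 -2.3672 -1.991  -1.9287  1.5878  1.1182
   2.5249  1.4656  1.3806  0.2604  2.1601  0.7561]]
carrier world [ 0.5497 -0.1477  0.0567] in face [-0.0012655765771597918, 5.168617837730956e-06, -0.003625681702543335]
tool x yaw 98.6276904843816 tool z [ 0.0102 -0.0008 -0.9999] F [-4.1848  5.5553 21.0273] [ 1.807   0.5322 -0.0101] 18.0
```

Emit:
drive_tool --pt "1 0 -0.05 0 0" --pt "1 0 -0.1 0 0" --pt "1 0 -0.15 0 0" --pt "1 0 -0.2 0 0" --pt "1 0 -0.25 0 0" --pt "1 0 -0.25 0 0" --pt "1 0 -0.25 0 0" --pt "1 0 -0.25 0 0" --grip_force 20

```text
clock: 18.8
tcp_pos: [0.5398, -0.1499, 0.0736]
eef_rot: [0.652, 0.758, 0.005, 0.006]
ft_force: [1.8, 7.0, 17.9]
grip_width: 0.0152
```

```bash
python3 look.py 13
```

```text
18.85 [ 0.5398 -0.1499  0.0736] [ 2.1795  5.9718 17.1219] [ 2.05   -0.6937 -0.0468] 0.015055528865099938
```

View pics/wc13.png

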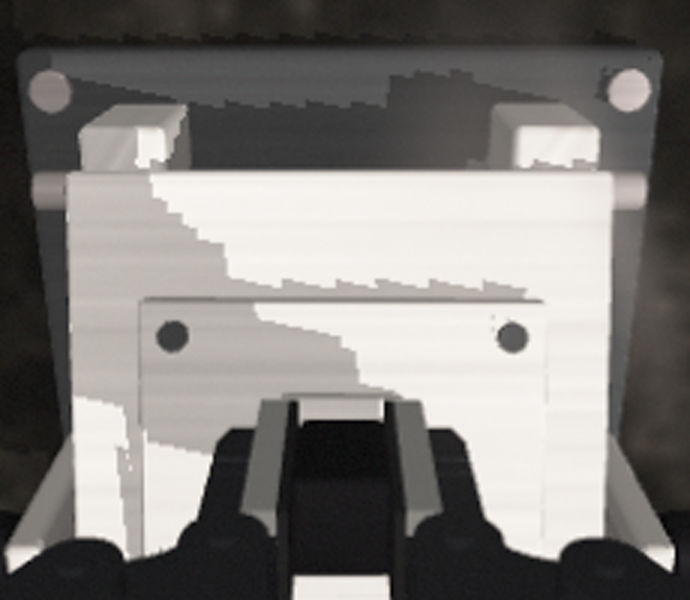

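Emit:
drive_tool --pt "1 0 0 0 0" --pt "1 0 0 0 0" --pt "1 0 0 0 0" --pt "1 0 0 0 0" --pt "1 0 0 0 0" --pt "1 0 0 0 0" --pt "1 0 0 0 0" --pt "1 0 0 0 0" --grip_force 20

```text
clock: 19.65
tcp_pos: [0.5398, -0.1499, 0.0736]
eef_rot: [0.652, 0.758, 0.005, 0.006]
ft_force: [1.3, 7.2, 17.1]
grip_width: 0.0155
```

Run:
```python
from h import *
from scipy.spatial.transform import Rotation as Ro
np.set_printoptions(precision=4,suppress=True)
for n in ["side","scene"]:
    d=snap(n,n+"14.png")
    for l in ["carrier","carrier_small","face_centre","lab_timer","weigh_boat","collar_1"]: print(n,l,[(np.array(r["at"]),round(r["confidence"],2)) for r in finder.spot_point(n,l)[:2]])
s=ctrl.sense();print(s["clock"],s["tcp_pos"],s["ft_force"],s["wrist_torque"],abs(s["qd"]).max(),Ro.from_quat(s["eef_rot"]).as_matrix()[:,2])
a=cv2.imread("pics/side14.png");cv2.imwrite("pics/s14.png",cv2.resize(a[125:205,240:340],None,fx=7,fy=7,interpolation=2))
```

```text
side carrier [(array([ 0.5461, -0.1482,  0.0585]), 0.69), (array([ 0.4742,  0.0522, -0.0021]), 0.67)]
side carrier_small [(array([ 0.4512,  0.3223, -0.0044]), 0.57)]
side face_centre []
side lab_timer [(array([0.6087, 0.2434, 0.0031]), 0.51)]
side weigh_boat [(array([ 0.3999, -0.339 ,  0.0007]), 0.64), (array([ 0.4903, -0.1587,  0.0412]), 0.23)]
side collar_1 [(array([ 0.5511, -0.1496,  0.057 ]), 0.72)]
scene carrier [(array([ 0.5469, -0.149 ,  0.0578]), 0.79), (array([ 0.4792,  0.0554, -0.0033]), 0.53)]
scene carrier_small [(array([ 0.4536,  0.3236, -0.0013]), 0.48)]
scene face_centre [(array([ 0.5495, -0.1505,  0.0556]), 0.66)]
scene lab_timer [(array([0.6118, 0.2393, 0.0008]), 0.6)]
scene weigh_boat [(array([ 0.3991, -0.3423, -0.0004]), 0.83)]
scene collar_1 [(array([0.3612, 0.0271, 0.0013]), 0.66)]
20.35 [ 0.5398 -0.1499  0.0736] [ 1.0192  5.9978 16.8033] [ 1.9842 -0.7425  0.0096] 0.0026342261288417905 [ 0.0153 -0.0008 -0.9999]
```

View pics/s14.png

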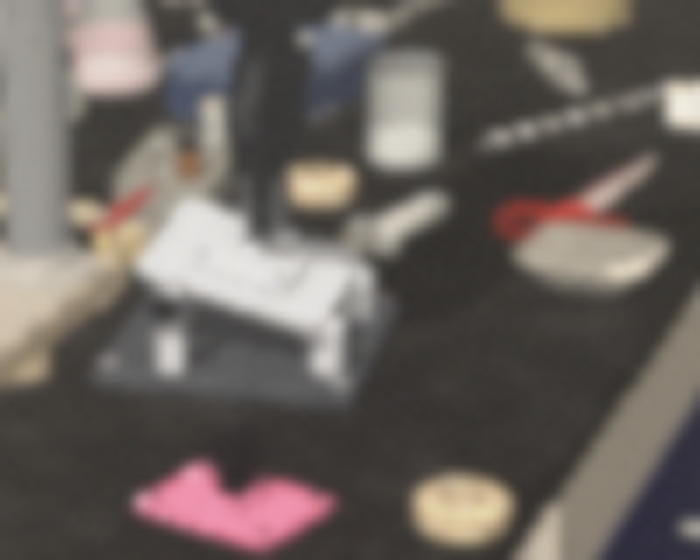

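```bash
python3 -c "
from station import ticket; print(ticket.sign_off())"
```

```text
the job is handed in; nothing more can be done
None
```

The larger carrier is on the stage's face over the window, still gripped and pressed there, and I have handed the job in. No verdict came back.

**What I did:** I gripped the post with the jaws along the carrier's long side and lifted it to the stage. The moves cannot tilt the tool, so I turned it to match the hinge. I then pressed the plate's far edge on the face and rolled the plate down about that edge, letting it pivot in a 20 N grip. The first attempt to press straight down reached about 20 N without pivoting. I backed off, moved 8 mm up the slope and pulled back while pressing, which worked.

**Last checks:**
- **Press and stillness:** the vertical press is about 18 N. The tool held steady at z = 0.0736 m over the last two calls.
- **Flushness:** pulling sideways with about 6 N more neither moved nor turned the plate, and the side view shows it lying on the face.
- **Centring:** the cameras put the carrier at about (0.547, -0.149) and the window centre at about (0.550, -0.149), so they agree within about 3 mm. The long side is within about 0.5° of the hinge.
- **Other items:** the smaller carrier, timer, weigh boat, collar and face centre are all within a few millimetres of where they were first found.

**What disagreed:**
- **Tilt estimates:** the face came out at 13 to 16°, the carrier at 13.5 to 18° from the wrist picture, and about 20° from how far the tool descended. I judged flushness by the contact behaviour, not by these angles.
- **Gap estimate:** one picture fit put the carrier about 3.6 mm below the face, which is impossible and beyond the 2 mm limit. I took it as calibration error.
- **Side camera:** once the carrier was in place, it no longer found the window and wrongly marked the stage as the collar. The scene camera found both where expected.

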